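# Comb the wafer sticks into rows

## Robot

A 6-joint arm with a two-finger parallel gripper is mounted at the origin on the work surface. World frame = base frame: x ahead of the robot, y to its left, z up, the work surface at z = 0. Lengths are in m, angles in rad, forces in N, time in s.
With the tool pointing down it reaches from about 0.325 to 0.85 m from the base axis. Payload 4.4 kg.
Tool frame: the origin (TCP) lies on the mounting face of the last link; the fingertips stand 199 mm ahead of it and the grasp point (between the pads) lies 180 mm ahead of it; z points along the fingers, y is the line along which they close (so a half turn about z gives the same grasp; the last joint's range is limited). The gripper opens to 94 mm and grips with 3 to 60 N. Pads are 16 mm wide; open, the fingers measure 119 mm over their backs; the gripper's body (75 mm by 177 mm) begins 78 mm behind the grasp point.
Start: joints at [-0.15, 0.207, 1.542, -0, 1.393, -0.15], TCP at [0.575, -0, 0.405] pointing down, gripper open.
Joint ranges: [-2.73, 2.73], [-0.86, 2.22], [0.23, 2.46], [-1.11, 4.25], [0.08, 2.63], [-2.82, 2.82]. Speed limits (rad/s): [2.79, 2.79, 3.14, 3.14, 3.14, 3.14].

## Interface

Orientations are given as [roll, pitch, yaw] about the fixed x, y, z axes, in that order (R = Rz(yaw) Ry(pitch) Rx(roll)).
In Python, from station import arm gives the robot as it stands.
- The arm moves only by the tool play_rows, never from a script. Its argument "moves" is one flat list of numbers, 7 for each row, row after row: the shift along the world's x, y, z in cm, then the turn, a rotation vector about the world's x, y, z in rad, then the finger opening in cm, from 0 to 9.4. In form: [dx, dy, dz, ax, ay, az, fingers, dx, dy, dz, ax, ay, az, fingers, ...]. A call has 1 to 8 rows; each row shifts and turns the commanded pose from where the row before left it; what a row does not reach is not made up. A row lasts 1/12 s, in which the tool goes at most 41.7 mm and 7.16 degrees, less where a joint would pass 70% of its speed; a pose out of reach is approached as far as the arm can. A call with a gripper value outside its range is refused whole. The fingers move at their own pace and stop on an object; "squeeze" is the grip in N (left out, the last holds). Time passes only in rows, so rows that do not move let the fingers close. It gives the time, the measured TCP pose, the force, the opening and the grip force at its end, in the units of the state.
- arm.read_state(): the state, without advancing time (a new reading comes with each control period).
- arm.capture(name): name is "scene" or "side" or "wrist"; returns a dict with "pixels" (420x560x3 uint8, blue, green, red), "z_map" (420x560 float32, m along the optical axis (not along the pixel's ray), 0 where there is no reading), "fx", "fy", "cx", "cy" (pixels), "dist" ([k1, k2, p1, p2, k3] as OpenCV has them; the pictures are not rectified), "rvec" (rotation vector, rad) and "tvec" (3), from world to camera coordinates, as OpenCV has them; the wrist camera has in their place "hand_eye" (4x4, takes a point from camera to tool coordinates, whose origin is the TCP and whose axes are the flange's). Camera axes: x right, y down, z forward; pixel columns grow to the right and rows downward; lengths in m; the calibration is good to about 2 mm. A picture is of the moment at which its call begins: read the wrist's pose just before it.
- arm.hand_in(): hands the job in; it is judged then, once.
The state is a dict: "time_s": time; "joints": joint angles; "joint_vel": joint speeds; "joint_efforts": joint torques, N m; "ee_pos": TCP position; "tcp_rot": TCP orientation; "ft_force": force on the tool from outside, world axes, zero at the start; "torque": the same for the moment, N m; "opening": opening from 0.0 (shut) to 1.0 (fully open); "grip_force": force on a finger pad.
Only numpy, scipy, OpenCV 4.12 (cv2) and the standard library are available. Lean on these libraries where they do the work, as an engineer would, in place of code of your own. Each camera call takes 0.05 s, during which the arm holds its last target. There are 200 camera calls.

## Task

Take the rake from its stand and use it to comb the scattered wafer sticks in each of the tray's two bays back under the clear guard to the far wall, so that each bay holds one neat row of three sticks lying flat, side by side, parallel to the wall and up against it. Then put the rake back in its stand. Move the wafers with the rake only, and do not bump the guard or disturb the canister, cups and jar.

Things in the scene. Friction and masses are not known exactly. Their poses are not given: they have to be found in the camera images.
- tray: White fixed tray, open on its near (-x) side. Origin on the counter; +x to the far wall, +y to the left bay. Floor top z=6 mm, from x=-110 to +80; far wall's inner face at x=+80 (6 thick, top z=30). A 6 thick divider at y=0 and side walls at y=+-136 (x=-90 to +80, tops z=20) make two bays 130 wide, centred at y=+68 and -68.
- guard: Clear acrylic splash guard fixed to the tray, same origin and axes: upright pane 5 mm thick at x=-30, from z=130 to 280, 288 wide, open gap below it; clear cheeks at y=+-141.5, x=-32 to +80, z=0 to 280. No roof.
- rake_grip (a point): Grip point of the rake, mid-section on its blue handle; axes are the rake's own. With the head upright the handle leans 36 degrees from vertical towards the rake's -x. Handle flat sided, 14 mm wide (y) by 16; its top end is 25 beyond this point along the handle, and 50 below it are bare. Rake 110 to 230 g.
- rake_foot (a point): Bottom middle of the rake's teeth, rake axes; it lies at (+88.2, 0, -121.4) mm from the grip point. Steel head 100 mm long (y), 14 thick (x), 36 high (z): a bar over seven teeth 8 wide, 12 thick, 22 high, with 7.3 gaps (narrower than a wafer).
- stand: Fixed dark steel stand for the rake. Origin on the counter below the parked rake's foot, axes as the parked rake's. Foot plate 8 mm thick, x=-88 to +32, 130 wide; two lips 10 high leave a channel x=-12.5 to +12.5 for the teeth; a forked prop 58 behind (-x), 28 wide inside, tips z=86, bears the handle. The rake lifts straight up out and goes back straight down.
- stand_grip (a point): Where the rake's grip point is when parked in the stand; fixed to the stand, axes of the stand.
- canister: Bystander: steel canister with dark band, 90 across, 150 high, loose. Origin under its centre.
- cups: Bystander: stack of paper cups, 80 across, 127 high, loose. Origin under its centre.
- jar: Bystander: orange jar with metal lid, 70 across, 100 high, loose. Origin under its centre.
- wafer_l1_mid (a point): Centre of a loose wafer stick in the left (+y) bay, 90 long (its y axis), 12 by 12, about 13 to 22 g, tan with one chocolate-brown half. Starts flat on the tray floor, turned up to 0.45 rad from the far wall's direction, its centre 26 to 116 from the far wall, clear of the others.
- wafer_l2_mid (a point): Centre of a loose wafer stick in the left (+y) bay, 90 long (its y axis), 12 by 12, about 13 to 22 g, tan with one chocolate-brown half. Starts flat on the tray floor, turned up to 0.45 rad from the far wall's direction, its centre 26 to 116 from the far wall, clear of the others.
- wafer_l3_mid (a point): Centre of a loose wafer stick in the left (+y) bay, 90 long (its y axis), 12 by 12, about 13 to 22 g, tan with one chocolate-brown half. Starts flat on the tray floor, turned up to 0.45 rad from the far wall's direction, its centre 26 to 116 from the far wall, clear of the others.
- wafer_r1_mid (a point): Centre of a loose wafer stick in the right (-y) bay, 90 long (its y axis), 12 by 12, about 13 to 22 g, tan with one chocolate-brown half. Starts flat on the tray floor, turned up to 0.45 rad from the far wall's direction, its centre 26 to 116 from the far wall, clear of the others.
- wafer_r2_mid (a point): Centre of a loose wafer stick in the right (-y) bay, 90 long (its y axis), 12 by 12, about 13 to 22 g, tan with one chocolate-brown half. Starts flat on the tray floor, turned up to 0.45 rad from the far wall's direction, its centre 26 to 116 from the far wall, clear of the others.
- wafer_r3_mid (a point): Centre of a loose wafer stick in the right (-y) bay, 90 long (its y axis), 12 by 12, about 13 to 22 g, tan with one chocolate-brown half. Starts flat on the tray floor, turned up to 0.45 rad from the far wall's direction, its centre 26 to 116 from the far wall, clear of the others.
- wafer_l1: The same wafer stick as wafer_l1_mid; origin at the middle of its underside, same axes.
- wafer_l2: The same wafer stick as wafer_l2_mid; origin at the middle of its underside, same axes.
- wafer_l3: The same wafer stick as wafer_l3_mid; origin at the middle of its underside, same axes.
- wafer_r1: The same wafer stick as wafer_r1_mid; origin at the middle of its underside, same axes.
- wafer_r2: The same wafer stick as wafer_r2_mid; origin at the middle of its underside, same axes.
- wafer_r3: The same wafer stick as wafer_r3_mid; origin at the middle of its underside, same axes.
Not all that is in view belongs to the job. Leave any purple or turquoise look-alike of the wafer_l1 alone.

How it is judged:
By the outcome, as a careful person would: the job done as asked, in the order asked, and still so for the second after the job is handed in, with the robot touching nothing.
It also fails if it takes over 64 s, if anything falls off the work surface, if the arm or the gripper's body presses on something with over 40 N, if the wrist force passes 120 N, or if a joint passes its speed limit or range.

## Working session

There is one attempt and no reset: what is moved stays moved. The work goes in short steps, Python scripts to look and compute and a tool call to move; the robot and the scene stay as the last step left them, time stands still between calls to the robot, and variables do not carry over. Pictures are saved under pics/ and viewed, at most 10 in all, crops included, and the job is handed in when it is done.

Besides the shell and the picture viewer there is one more tool, called after "Emit:" in YAML: its name, and indented under it one key for each argument. play_rows: Moves the arm, as the interface text tells. Its arguments: {"type":"object","properties":{"moves":{"type":"array"},"squeeze":{"type":"number"}},"required":["moves"]}

```bash
ls; mkdir -p pics; cat > h.py <<'E'
import numpy as np, cv2
from station import arm
from scipy.spatial.transform import Rotation as R
def cap(n):
    s=arm.read_state(); c=arm.capture(n)
    K=np.array([[c['fx'],0,c['cx']],[0,c['fy'],c['cy']],[0,0,1.]]); d=np.array(c['dist'],float)
    if n=='wrist':
        T=np.eye(4); T[:3,:3]=R.from_euler('xyz',s['tcp_rot']).as_matrix() if len(s['tcp_rot'])==3 else R.from_quat(s['tcp_rot']).as_matrix()
        T[:3,3]=s['ee_pos']; T=T@np.array(c['hand_eye'])
    else:
        M=np.eye(4); M[:3,:3]=cv2.Rodrigues(np.array(c['rvec'],float))[0]; M[:3,3]=np.ravel(c['tvec']); T=np.linalg.inv(M)
    return dict(img=c['pixels'],z=c['z_map'],K=K,d=d,T=T)
def ray(c,u,v):
    p=cv2.undistortPoints(np.array([[[u,v]]],float),c['K'],c['d'])[0,0]
    return np.array([p[0],p[1],1.])
def at_depth(c,u,v):
    z=c['z'][int(v),int(u)]; q=ray(c,u,v)*z
    return c['T'][:3,:3]@q+c['T'][:3,3]
def at_z(c,u,v,Z):
    q=c['T'][:3,:3]@ray(c,u,v); o=c['T'][:3,3]
    return o+q*(Z-o[2])/q[2]
def proj(c,P):
    M=np.linalg.inv(c['T']); 
    return cv2.projectPoints(np.atleast_2d(P).astype(float),cv2.Rodrigues(M[:3,:3])[0],M[:3,3],c['K'],c['d'])[0][:,0]
def cloud(c):
    h,w=c['z'].shape; u,v=np.meshgrid(np.arange(w),np.arange(h))
    p=cv2.undistortPoints(np.stack([u,v],-1).reshape(-1,1,2).astype(float),c['K'],c['d'])[:,0]
    q=np.c_[p,np.ones(len(p))]*c['z'].reshape(-1,1)
    return (q@c['T'][:3,:3].T+c['T'][:3,3]).reshape(h,w,3)
E
python3 - <<'E'
from h import *
s=arm.read_state(); print(s)
import pickle
for n in ('scene','side','wrist'):
    c=cap(n); pickle.dump(c,open(n+'0.pkl','wb')); cv2.imwrite(f'pics/{n}0.png',c['img']); print(n,c['T'].round(3).tolist())
a=cv2.imread('pics/scene0.png');
cv2.imwrite('pics/s0.png',cv2.resize(a,(800,600),interpolation=cv2.INTER_CUBIC))
E
```

```text
pics
{'time_s': 0.0, 'joints': array([-1.50504569e-01,  2.07424678e-01,  1.54290687e+00,  5.51901168e-07,
        1.39347801e+00, -1.50499474e-01]), 'joint_vel': array([-6.55080673e-04, -1.11632818e-04,  5.82808720e-05,  5.46213618e-04,
       -8.75380362e-04, -1.21857488e-03]), 'joint_efforts': array([-8.39226868e-05, -3.70882022e+01, -2.81415099e+01,  6.96549774e-02,
        3.60915181e-02, -1.71865345e-04]), 'ee_pos': array([5.74654805e-01, 3.84855156e-05, 4.03509981e-01]), 'tcp_rot': array([-3.13940089e+00, -3.32921752e-04,  1.57079077e+00]), 'ft_force': array([ 0.37839801, -0.29476101,  0.19130197]), 'torque': array([-0.02280583,  0.01780754, -0.01552005]), 'grip_force': 0.0, 'opening': 1.000345168247531}
scene [[-0.892, 0.43, -0.141, 0.75], [0.453, 0.852, -0.264, 0.231], [0.006, -0.299, -0.954, 0.917], [0.0, 0.0, 0.0, 1.0]]
side [[0.386, 0.607, -0.695, 1.304], [0.923, -0.255, 0.289, -0.289], [-0.002, -0.753, -0.658, 0.727], [0.0, 0.0, 0.0, 1.0]]
wrist [[1.0, 0.003, -0.002, 0.575], [0.002, -0.966, -0.258, 0.075], [-0.003, 0.258, -0.966, 0.384], [0.0, 0.0, 0.0, 1.0]]
```

View pics/s0.png

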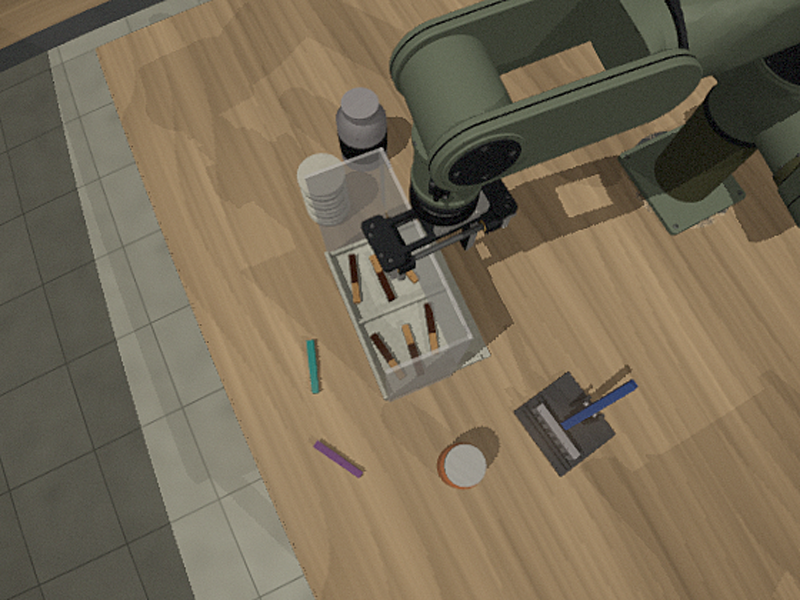

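View pics/side0.png

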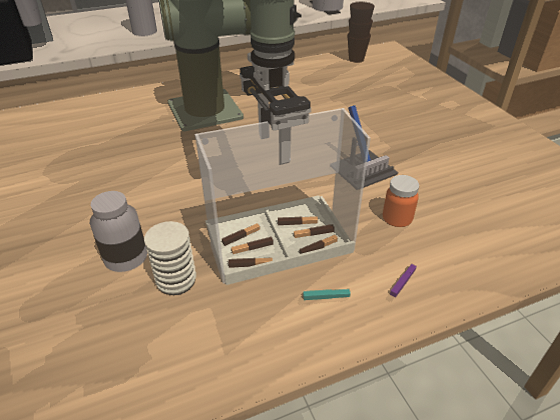

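```bash
python3 - <<'E'
import cv2
a=cv2.imread('pics/side0.png')[190:290,190:375]; cv2.imwrite('pics/c1.png',cv2.resize(a,None,fx=4.3,fy=4.3,interpolation=cv2.INTER_CUBIC))
a=cv2.imread('pics/scene0.png')[150:335,205:450]; cv2.imwrite('pics/c2.png',cv2.resize(a,None,fx=3.2,fy=3.2,interpolation=cv2.INTER_CUBIC))
E
```

```text
(no output)
```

View pics/c1.png

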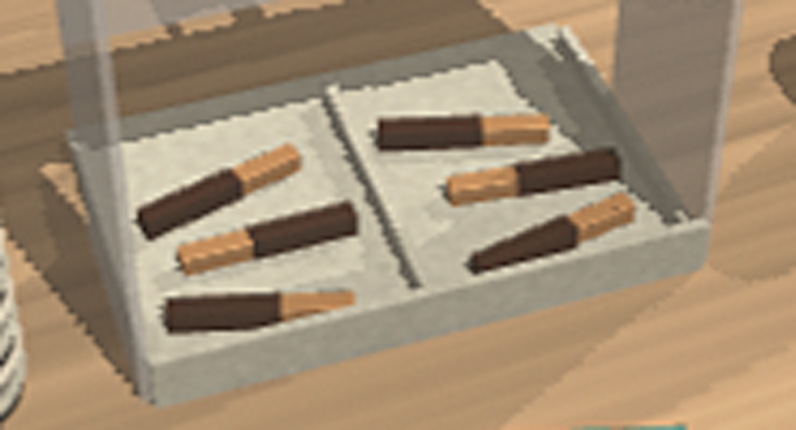

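View pics/c2.png

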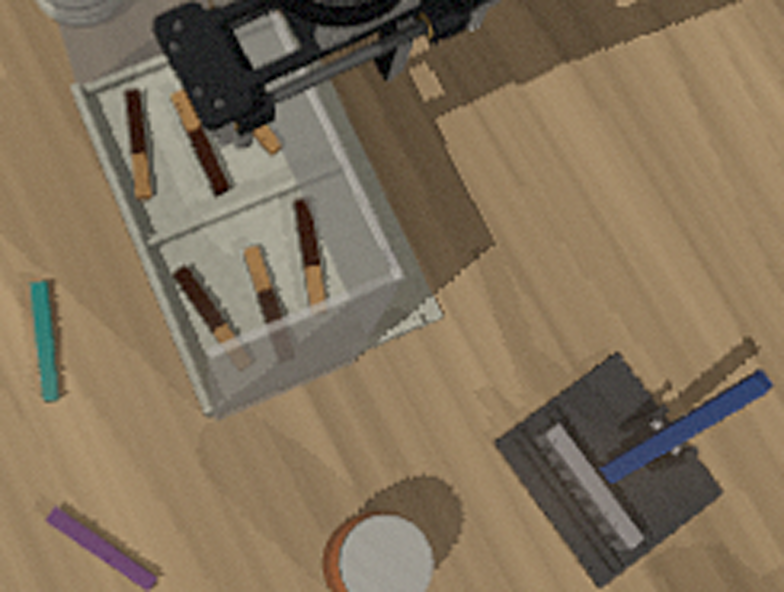

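```bash
cat > m.py <<'E'
from h import *
import pickle
S=pickle.load(open('side0.pkl','rb')); C=pickle.load(open('scene0.pkl','rb')); W=pickle.load(open('wrist0.pkl','rb'))
f1=lambda x,y:(190+(x+.5)/4.3-.5,190+(y+.5)/4.3-.5); f2=lambda x,y:(205+(x+.5)/3.2-.5,150+(y+.5)/3.2-.5)
print('tray far corners')
for n,c,p,z in [('R scene',C,f2(74,88),.03),('L scene',C,f2(210,415),.03),('R side',S,f1(152,368),.03),('L side',S,f1(708,226),.03),('R side0',S,f1(153,402),0),('L side0',S,f1(703,268),0),
  ('div/wall scene',C,f2(152,243),.02),('div/wall side',S,f1(415,287),.02),('div near side',S,f1(330,88),.02),('L floor corner near scene',C,f2(440,318),.006)]:
    print(n,at_z(c,*p,z).round(4))
print('stand');
P=[f2(617,352),f2(497,443),f2(602,587),f2(721,492)]
Q=np.array([at_z(C,*p,.008) for p in P]); print(Q.round(4))
for p in [(558,428),(632,548)]: print('bar', at_z(C,*f2(*p),.044).round(4), at_depth(C,*f2(*p)).round(4))
for p in [(765,380),(610,472),(700,417)]: print('handle',at_depth(C,*f2(*p)).round(4))
E
python3 m.py
python3 - <<'E'
from h import *
import pickle
# handle blue cloud
for n in ('scene','side'):
    c=pickle.load(open(f'{n}0.pkl','rb')); hsv=cv2.cvtColor(c['img'],cv2.COLOR_BGR2HSV)
    m=cv2.inRange(hsv,(105,120,40),(125,255,255))>0
    X=cloud(c)[m&(c['z']>0)]; X=X[(X[:,2]<.25)]
    k=X[:,1]; print(n,len(X),X.min(0),X.max(0)); 
    mu=np.median(X,0); 
    u,s,v=np.linalg.svd(X-X.mean(0)); print(X.mean(0),v[0],s)
E
```

```text
tray far corners
R scene [ 0.6936 -0.1512  0.03  ]
L scene [0.7122 0.1246 0.03  ]
R side [ 0.6967 -0.1532  0.03  ]
L side [0.7143 0.1234 0.03  ]
R side0 [ 0.6906 -0.1532  0.    ]
L side0 [0.7138 0.1243 0.    ]
div/wall scene [ 0.6929 -0.013   0.02  ]
div/wall side [ 0.6879 -0.0199  0.02  ]
div near side [ 0.5369 -0.0043  0.02  ]
L floor corner near scene [0.5223 0.1354 0.006 ]
stand
[[0.415  0.2204 0.008 ]
 [0.5314 0.2372 0.008 ]
 [0.515  0.3627 0.008 ]
 [0.4    0.3467 0.008 ]]
bar [0.4955 0.248  0.044 ] [0.4954 0.248  0.0436]
bar [0.4917 0.3448 0.044 ] [0.4914 0.3449 0.0429]
handle [0.3892 0.2828 0.1478]
handle [0.4771 0.2925 0.0406]
handle [0.4262 0.2851 0.1121]
scene 290 [0.38593631 0.27586964 0.03674652] [0.48095179 0.29898409 0.15442048]
[0.42840927 0.28673575 0.10839369] [ 0.59891247  0.0872206  -0.79605052] [0.66538955 0.06247337 0.03722654]
side 69 [0.39438296 0.27868976 0.04046685] [0.48032054 0.29763903 0.15264807]
[0.41928053 0.28628848 0.12327715] [ 0.58540586  0.10395977 -0.80404748] [0.34877431 0.0237336  0.0124767 ]
```

View pics/wrist0.png

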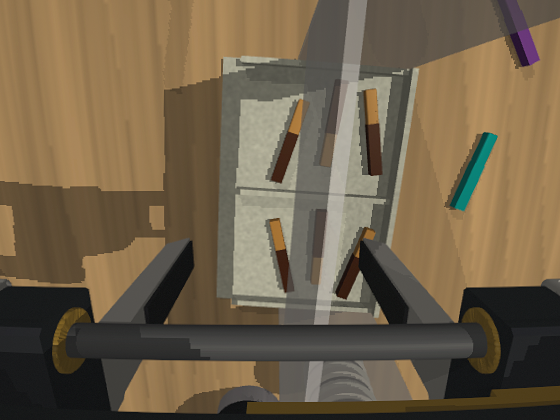

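```bash
cat >> h.py <<'E'
def Rt(yaw,t):
    a=np.array([np.sin(t)*np.cos(yaw),np.sin(t)*np.sin(yaw),-np.cos(t)]); y=np.array([-np.sin(yaw),np.cos(yaw),0])
    return np.stack([np.cross(y,a),y,a],1)
def go(pos,Rm,n,frm=None):
    s=arm.read_state(); p=s['ee_pos'] if frm is None else np.array(frm)
    rv=(R.from_matrix(Rm)*R.from_euler('xyz',s['tcp_rot']).inv()).as_rotvec(); d=(np.array(pos)-p)*100
    print('t',round(s['time_s'],2),'j',s['joints'].round(2),'op',round(s['opening'],3),'F',s['ft_force'].round(1)); print('d cm',d.round(2),'rv',rv.round(3),'| per row /',n,(d/n).round(2),(rv/n).round(4))
E
python3 - <<'E'
from h import *
import pickle
W=pickle.load(open('wrist0.pkl','rb'))
for p,z in [((418,68),.03),((377,312),.03),((222,58),.02),((217,298),.02)]: print(at_z(W,*p,z).round(4))
Rm=Rt(.14,np.radians(28)); g=np.array([.406,.2837,.1294]); T=g-.18*Rm[:,2]; print(T)
go(T+[0,0,.08],Rm,16,frm=[.5747,0,.4935])
E
```

```text
[0.7137 0.1226 0.03  ]
[ 0.6937 -0.1476  0.03  ]
[0.5196 0.132  0.02  ]
[ 0.5037 -0.135   0.02  ]
[0.32232191 0.27190793 0.28833057]
t 0.15 j [-0.15  0.21  1.54 -0.    1.39 -0.15] op 0.998 F [-0.2  0.6  0.1]
d cm [-25.24  27.19 -12.52] rv [-0.361 -0.419  1.673] | per row / 16 [-1.58  1.7  -0.78] [-0.0226 -0.0262  0.1046]
```

Emit:
play_rows:
  moves: [0,0,3,0,0,0,9.4,0,0,3,0,0,0,9.4,0,0,3,0,0,0,9.4,0,0,0,0,0,0,9.4]

```text
time_s: 0.48
ee_pos: [0.5759, -0.0001, 0.5019]
tcp_rot: [3.129, 0.002, 1.571]
ft_force: [0.7, -0.2, 1.2]
opening: 0.999
grip_force: 0.0
```

Emit:
play_rows:
  moves: [-1.6,1.7,0,-0.0226,-0.0262,0.1046,9.4,-1.6,1.7,0,-0.0226,-0.0262,0.1046,9.4,-1.6,1.7,0,-0.0226,-0.0262,0.1046,9.4,-1.6,1.7,-0.5,-0.0226,-0.0262,0.1046,9.4,-1.6,1.7,-0.5,-0.0226,-0.0262,0.1046,9.4,-1.6,1.7,-0.5,-0.0226,-0.0262,0.1046,9.4,-1.6,1.7,-1,-0.0226,-0.0262,0.1046,9.4,-1.6,1.7,-1,-0.0226,-0.0262,0.1046,9.4]

```text
time_s: 1.15
ee_pos: [0.4459, 0.1367, 0.4588]
tcp_rot: [3.025, 0.244, 2.404]
ft_force: [-0.8, -0.0, -0.4]
opening: 0.998
grip_force: 0.0
```

Emit:
play_rows:
  moves: [-1.6,1.7,-1,-0.0226,-0.0262,0.1046,9.4,-1.6,1.7,-1,-0.0226,-0.0262,0.1046,9.4,-1.6,1.7,-1,-0.0226,-0.0262,0.1046,9.4,-1.6,1.7,-1,-0.0226,-0.0262,0.1046,9.4,-1.6,1.7,-1,-0.0226,-0.0262,0.1046,9.4,-1.6,1.7,-1,-0.0226,-0.0262,0.1046,9.4,-1.5,1.7,-1,-0.0226,-0.0262,0.1046,9.4,-1.4,1.7,-1,-0.0226,-0.0262,0.1046,9.4]

```text
time_s: 1.82
ee_pos: [0.3206, 0.2724, 0.3784]
tcp_rot: [-3.142, 0.49, -2.995]
ft_force: [0.4, -0.3, -1.2]
opening: 1.002
grip_force: 0.0
```

```bash
python3 - <<'E'
from h import *
Rm=Rt(.14,np.radians(28)); T=np.array([.3223,.2719,.2883])
go(T+[0,0,.08],Rm,4)
c=cap('wrist'); cv2.imwrite('pics/w1.png',c['img'])
hsv=cv2.cvtColor(c['img'],cv2.COLOR_BGR2HSV); m=cv2.inRange(hsv,(105,120,40),(125,255,255))>0; print(m.sum())
if m.sum():
    X=cloud(c)[m&(c['z']>0)]; print(X.min(0),X.max(0),X.mean(0)); v=np.linalg.svd(X-X.mean(0))[2]; print(v)
E
```

```text
t 1.82 j [ 0.56 -0.23  2.06 -0.25  0.87 -1.03] op 1.002 F [ 0.4 -0.3 -1.2]
d cm [ 0.17 -0.05 -1.01] rv [-0.     0.001 -0.007] | per row / 4 [ 0.04 -0.01 -0.25] [-0.      0.0002 -0.0016]
528
[0.38282834 0.27521739 0.01719336] [0.48299645 0.30787571 0.15419508] [0.39083839 0.28287885 0.1476495 ]
[[ 0.54604921  0.16132701 -0.8220729 ]
 [ 0.80684039  0.1628315   0.56788598]
 [-0.22547471  0.97337531  0.04125114]]
```

Emit:
play_rows:
  moves: [0.05,0,-1.8,0,0,-0.004,9.4,0.05,0,-1.8,0,0,-0.003,9.4,0.05,0,-1.8,0,0,0,9.4,0,0,-1.8,0,0,0,9.4,0,0,-1.0,0,0,0,9.4,0,0,-0.8,0,0,0,9.4,0,0,0,0,0,0,9.4]

```text
time_s: 2.45
ee_pos: [0.3228, 0.2712, 0.2875]
tcp_rot: [-3.141, 0.485, -3.008]
ft_force: [0.4, -0.2, -0.0]
opening: 1.0
grip_force: 0.0
```

```bash
python3 - <<'E'
from h import *
Rm=Rt(.14,np.radians(28)); T=np.array([.3223,.2719,.2883])
go(T,Rm,1)
c=cap('wrist'); cv2.imwrite('pics/w2.png',c['img'])
hsv=cv2.cvtColor(c['img'],cv2.COLOR_BGR2HSV); m=cv2.inRange(hsv,(105,120,40),(125,255,255))>0
X=cloud(c)[m&(c['z']>0)]; X=X[X[:,2]>.09]
s=arm.read_state(); Rc=R.from_euler('xyz',s['tcp_rot']).as_matrix(); L=(X-s['ee_pos'])@Rc
print(len(X),L.min(0),L.max(0)); print(np.percentile(L,[2,50,98],axis=0).round(4))
E
```

```text
t 2.45 j [ 0.56 -0.08  2.15 -0.33  0.65 -0.93] op 1.0 F [ 0.4 -0.2 -0. ]
d cm [-0.05  0.07  0.08] rv [ 0.001 -0.003  0.007] | per row / 1 [-0.05  0.07  0.08] [ 0.0008 -0.0035  0.0069]
1769 [-0.00187832 -0.0046931   0.15206005] [0.01400767 0.00866385 0.22259184]
[[-0.0006 -0.0045  0.1532]
 [ 0.0083  0.0019  0.1558]
 [ 0.0133  0.0082  0.2184]]
```

View pics/w2.png

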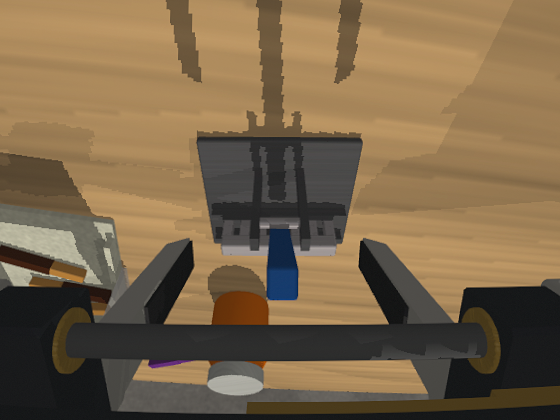

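Emit:
play_rows:
  moves: [-0.1,0.2,0.1,0,0,0.006,9.4,0,0,0,0,0,0,1.2,0,0,0,0,0,0,1.0,0,0,0,0,0,0,1.0,0,0,0,0,0,0,1.0,0,0,0,0,0,0,1.0,0,0,0,0,0,0,1.0,0,0,0,0,0,0,1.0]
  squeeze: 60

```text
time_s: 3.17
ee_pos: [0.3225, 0.274, 0.2907]
tcp_rot: [3.14, 0.49, -3.002]
ft_force: [-0.0, 0.7, 0.2]
opening: 0.539
grip_force: 0.0
```

Emit:
play_rows:
  moves: [0,0,0,0,0,0,1.0,0,0,0,0,0,0,1.0,0,0,0,0,0,0,0.8]

```text
time_s: 3.42
ee_pos: [0.3225, 0.274, 0.2906]
tcp_rot: [3.14, 0.489, -3.002]
ft_force: [0.5, -0.2, 0.8]
opening: 0.328
grip_force: 0.0
```

Emit:
play_rows:
  moves: [0,0,0,0,0,0,0.8,0,0,0,0,0,0,0.8,0,0,0,0,0,0,0.8,0,0,0,0,0,0,0.8,0,0,0,0,0,0,0.8,0,0,0,0,0,0,0.8]

```text
time_s: 3.92
ee_pos: [0.3225, 0.2739, 0.2906]
tcp_rot: [3.14, 0.489, -3.002]
ft_force: [0.5, -0.0, 0.2]
opening: 0.146
grip_force: 60.0
```

```bash
python3 - <<'E'
from h import *
s=arm.read_state(); print(s['opening'],s['grip_force'],s['torque'],s['ft_force'],s['ee_pos'],s['tcp_rot'])
E
```

```text
0.146484202180673 59.95904266834259 [-0.12604159  0.02538654 -0.07103267] [ 0.50706225 -0.0059792   0.16720691] [0.32251083 0.27394456 0.2905974 ] [ 3.14015758  0.48948801 -3.00201732]
```

Emit:
play_rows:
  moves: [0,0,1,0,0,0,0.8,0,0,1.5,0,0,0,0.8,0,0,2,0,0,0,0.8,0,0,2,0,0,0,0.8,0,0,2,0,0,0,0.8,0,0,2,0,0,0,0.8,0,0,1.5,0,0,0,0.8,0,0,0,0,0,0,0.8]

```text
time_s: 4.58
ee_pos: [0.3232, 0.2745, 0.4139]
tcp_rot: [3.136, 0.495, -3.004]
ft_force: [1.5, 0.4, -1.6]
opening: 0.149
grip_force: 60.0
```

```bash
python3 - <<'E'
from h import *
import pickle
s=arm.read_state(); print(s['opening'],s['grip_force'],s['torque'],s['ft_force'],s['ee_pos'],s['tcp_rot'])
c=cap('scene'); d=cap('side'); pickle.dump((c,d),open('lift.pkl','wb'))
a=c['img'][210:330,330:460]; b=d['img'][80:200,310:440]
cv2.imwrite('pics/l1.png',cv2.resize(np.hstack([a,b]),(800,370),interpolation=cv2.INTER_CUBIC))
for n,k,m0 in (('scene',c,(slice(200,340),slice(330,470))),('side',d,(slice(80,210),slice(300,450)))):
    X=cloud(k); I=k['img'].astype(int); 
    sub=X[m0].reshape(-1,3); 
    q=sub[(sub[:,2]>.11)&(sub[:,2]<.185)&(sub[:,0]>.44)&(sub[:,0]<.56)&(sub[:,1]>.2)&(sub[:,1]<.4)]
    print(n,len(q)); 
    if len(q)>5: print(np.percentile(q,[1,50,99],axis=0).round(4))
    t=q[q[:,2]>np.percentile(q[:,2],60)]; print('top',t.mean(0).round(4))
    np.save(n+'_q.npy',q)
E
```

```text
0.14912660781347023 59.9529093503952 [0.07755345 0.38875723 0.06144559] [ 1.45708348  0.43392875 -1.58512299] [0.32316295 0.27452921 0.41386072] [ 3.13648326  0.4951239  -3.00376914]
scene 663
[[0.4641 0.2494 0.1321]
 [0.4952 0.2971 0.1663]
 [0.5065 0.3484 0.1844]]
top [0.4872 0.299  0.1705]
side 620
[[0.4556 0.25   0.1315]
 [0.4957 0.2958 0.1601]
 [0.5069 0.3479 0.183 ]]
top [0.485  0.2953 0.1691]
```

View pics/l1.png

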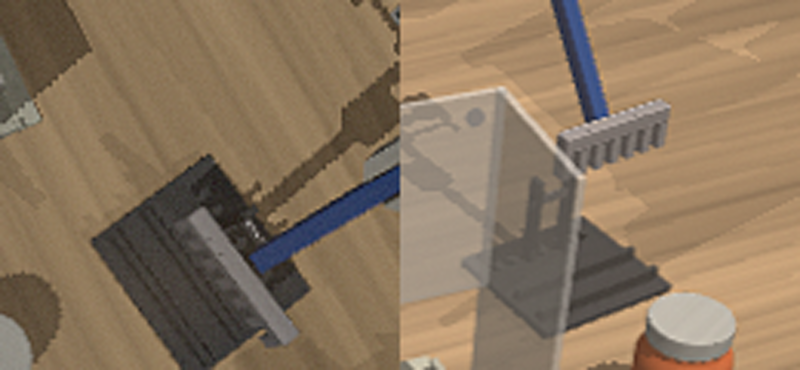

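```bash
python3 - <<'E'
from h import *
for n in ('scene','side'):
    q=np.load(n+'_q.npy'); 
    for lo,hi in ((.128,.150),(.155,.168),(.164,.1685)):
        k=q[(q[:,2]>lo)&(q[:,2]<hi)][:,:2]
        if len(k)<20: continue
        (cx,cy),(w,h),a=cv2.minAreaRect((k*1000).astype(np.float32)); 
        v=np.linalg.svd(k-k.mean(0))[2][0]; print(n,lo,len(k),(round(cx,1),round(cy,1)),(round(w,1),round(h,1)),round(a,1),'pca yaw',np.degrees(np.arctan2(-v[0]*np.sign(v[1]),v[1]*np.sign(v[1]))).round(1))
E
```

```text
scene 0.128 95 (498.4, 298.9) (10.5, 101.1) 3.9 pca yaw 7.1
scene 0.155 386 (483.1, 297.2) (38.7, 100.9) 7.4 pca yaw 7.2
scene 0.164 347 (483.1, 297.2) (38.7, 100.7) 7.4 pca yaw 7.4
side 0.128 197 (496.1, 302.4) (11.7, 94.8) 8.0 pca yaw 7.5
side 0.155 306 (478.9, 297.0) (48.1, 103.4) 8.1 pca yaw 7.3
side 0.164 170 (479.0, 295.6) (47.9, 101.5) 9.9 pca yaw 8.5
```

```bash
cat >> h.py <<'E'
O=np.array([.6182,-.0077]); YT=-.069
def tr(x,y): # tray mm -> world xy
    c,s=np.cos(YT),np.sin(YT); return O+np.array([c*x-s*y,s*x+c*y])/1000
def totray(P):
    c,s=np.cos(YT),np.sin(YT); d=(np.asarray(P)[:2]-O)*1000; return np.array([c*d[0]+s*d[1],-s*d[0]+c*d[1]])
TY=YT+.009; RT=lambda: Rt(TY,.4951-0)
def tcp_for(x,y,z): # foot at tray mm
    return np.r_[tr(x,y)-.174*np.array([np.cos(TY),np.sin(TY)]), z/1000+.2826]
def foot():
    s=arm.read_state(); yaw=np.pi+s['tcp_rot'][2]; yaw=(yaw+np.pi)%(2*np.pi)-np.pi
    f=s['ee_pos'][:2]+.174*np.array([np.cos(yaw),np.sin(yaw)]); t=totray(f)
    print('foot tray',t.round(1),'z',round((s['ee_pos'][2]-.2826)*1000,1),'rake yaw in tray',round(yaw-.009-YT,3),'F',s['ft_force'].round(1),'tq',s['torque'].round(2),'j',s['joints'].round(2),'t',round(s['time_s'],2),'g',round(s['grip_force']))
E
python3 - <<'E'
from h import *
import pickle
W=pickle.load(open('wrist0.pkl','rb')); S=pickle.load(open('side0.pkl','rb'))
f1=lambda x,y:(190+(x+.5)/4.3-.5,190+(y+.5)/4.3-.5)
for p in [(298,99),(270,180),(268,220),(282,290)]: print('w',totray(at_z(W,*p,.018)).round(0))
for p in [(378,118),(548,116),(137,213),(297,146)]: print('s',totray(at_z(S,*f1(*p),.018)).round(0))
T=tcp_for(-82,68,105); print(T,tcp_for(-82,68,7.5)); go(T,Rt(TY,.495),8)
foot()
E
```

```text
w [-29.  98.]
w [-52.  12.]
w [-51. -34.]
w [ -29. -120.]
s [-53.  15.]
s [-25. 100.]
s [ -24. -121.]
s [-45. -31.]
[0.36739651 0.07622544 0.3876    ] [0.36739651 0.07622544 0.2901    ]
t 4.68 j [ 0.57 -0.26  2.02 -0.24  0.94 -1.05] op 0.146 F [-0.7 -0.6 -2.7]
d cm [  4.52 -19.76  -2.25] rv [-0.001 -0.007 -0.2  ] | per row / 8 [ 0.57 -2.47 -0.28] [-0.0002 -0.0008 -0.025 ]
foot tray [-144.5  296.4] z 127.5 rake yaw in tray 0.199 F [-0.7 -0.6 -2.7] tq [0.09 0.52 0.05] j [ 0.57 -0.26  2.02 -0.24  0.94 -1.05] t 4.68 g 60
```

Emit:
play_rows:
  moves: [0.6,-2,-0.2,0,0,-0.025,0.8,0.6,-2.5,-0.3,0,0,-0.025,0.8,0.6,-2.6,-0.3,0,0,-0.025,0.8,0.7,-2.6,-0.3,0,-0.002,-0.025,0.8,0.7,-2.6,-0.3,0,-0.002,-0.025,0.8,0.7,-2.6,-0.3,0,-0.002,-0.025,0.8,0.7,-2.6,-0.3,0,0,-0.025,0.8,0.7,-2.3,-0.3,0,0,-0.025,0.8]

```text
time_s: 5.35
ee_pos: [0.3746, 0.0745, 0.3849]
tcp_rot: [3.141, 0.49, 3.079]
ft_force: [0.7, -0.0, -1.7]
opening: 0.142
grip_force: 60.0
```

Emit:
play_rows:
  moves: [0,0,0,0,0,0,0.8,0,0,0,0,0,0,0.8]

```text
time_s: 5.52
ee_pos: [0.3749, 0.075, 0.3852]
tcp_rot: [3.14, 0.49, 3.078]
ft_force: [-2.0, -0.2, -2.7]
opening: 0.144
grip_force: 60.0
```

```bash
python3 - <<'E'
from h import *
foot(); go(tcp_for(-74,68,8),Rt(TY,.495),6)
E
```

```text
foot tray [-74.4  66.5] z 102.6 rake yaw in tray -0.004 F [-2.  -0.2 -2.7] tq [ 0.14  0.48 -0.04] j [-0.02 -0.37  2.15 -0.02  0.87 -1.52] t 5.52 g 60
t 5.52 j [-0.02 -0.37  2.15 -0.02  0.87 -1.52] op 0.144 F [-2.  -0.2 -2.7]
d cm [ 0.05  0.07 -9.46] rv [-0.002 -0.005  0.003] | per row / 6 [ 0.01  0.01 -1.58] [-0.0003 -0.0008  0.0005]
```

Emit:
play_rows:
  moves: [0,0.1,-2,0,0,0,0.8,0,0,-2,0,0,0,0.8,0,0,-2,0,0,0,0.8,0,0,-1.6,0,0,0,0.8,0,0,-1.0,0,-0.005,0.003,0.8,0,0,-0.5,0,0,0,0.8,0,0,-0.2,0,0,0,0.8,0,0,0,0,0,0,0.8]

```text
time_s: 6.18
ee_pos: [0.3751, 0.0776, 0.2941]
tcp_rot: [3.14, 0.499, 3.085]
ft_force: [-0.6, 0.6, -1.6]
opening: 0.145
grip_force: 60.0
```

```bash
python3 - <<'E'
from h import *
foot(); go(tcp_for(-74,68,8),Rt(TY,.495),1)
d=cap('side'); X=cloud(d)
cv2.imwrite('pics/d1.png',cv2.resize(d['img'][170:290,190:375],None,fx=4.3,fy=4.3,interpolation=cv2.INTER_CUBIC))
E
```

```text
foot tray [-74.4  70.5] z 11.5 rake yaw in tray 0.004 F [-0.6  0.6 -1.6] tq [ 0.14  0.44 -0.  ] j [-0.02 -0.22  2.25 -0.03  0.61 -1.51] t 6.18 g 60
t 6.18 j [-0.02 -0.22  2.25 -0.03  0.61 -1.51] op 0.145 F [-0.6  0.6 -1.6]
d cm [ 0.03 -0.19 -0.35] rv [-0.001  0.004 -0.004] | per row / 1 [ 0.03 -0.19 -0.35] [-0.0015  0.0039 -0.0045]
```

View pics/d1.png

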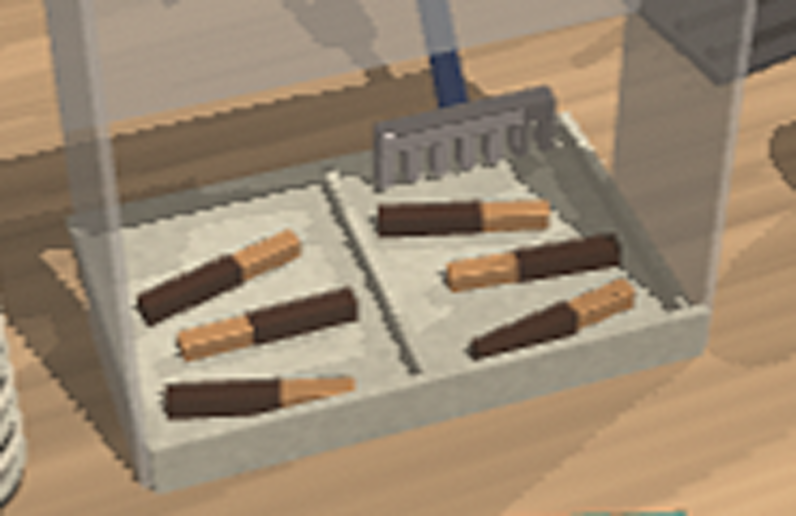

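Emit:
play_rows:
  moves: [0,-0.1,-0.2,0,0.003,-0.004,0.8,0.2,-0.1,-0.1,0,0,0,0.8,0.4,-0.03,0,0,0,0,0.8,0.4,-0.03,0,0,0,0,0.8,0.4,-0.03,0,0,0,0,0.8,0.4,-0.03,0,0,0,0,0.8,0.4,-0.03,0,0,0,0,0.8,0.4,-0.03,0,0,0,0,0.8]

```text
time_s: 6.9
ee_pos: [0.402, 0.0731, 0.2917]
tcp_rot: [3.14, 0.498, 3.08]
ft_force: [0.2, -0.2, -1.1]
opening: 0.15
grip_force: 60.0
```

Emit:
play_rows:
  moves: [0.4,-0.03,0,0,0,0,0.8,0.4,-0.03,0,0,0,0,0.8,0.4,-0.03,0,0,0,0,0.8,0.4,-0.03,0,0,0,0,0.8,0.4,-0.03,0,0,0,0,0.8,0.4,-0.03,0,0,0,0,0.8,0.4,-0.03,0,0,0,0,0.8,0.4,-0.03,0,0,0,0,0.8]

```text
time_s: 7.57
ee_pos: [0.4339, 0.0708, 0.2916]
tcp_rot: [3.14, 0.497, 3.08]
ft_force: [-0.2, 0.7, -2.9]
opening: 0.147
grip_force: 60.0
```

```bash
cat >> h.py <<'E'
def wafers(tag=None):
    # top-face wafer centres/yaw per bay from side camera, tray mm
    d=cap('side'); 
    if tag: cv2.imwrite(f'pics/{tag}.png',d['img'])
    hsv=cv2.cvtColor(d['img'],cv2.COLOR_BGR2HSV); X=cloud(d)
    h,w=d['z'].shape
    # rectify: tray plane z=18mm, 3px/mm
    g=np.array([[tr(x,y) for y in range(140,-141,-1)] for x in range(90,-111,-1)]).reshape(-1,2)
    uv=proj(d,np.c_[g,np.full(len(g),.018)]).reshape(201,281,2).astype(np.float32)
    im=cv2.remap(d['img'],uv[...,0],uv[...,1],cv2.INTER_CUBIC)
    return im
E
python3 - <<'E'
from h import *
foot(); 
E
```

```text
foot tray [-15.3  66.9] z 9.0 rake yaw in tray -0.002 F [-0.2  0.7 -2.9] tq [ 0.11  0.53 -0.04] j [-0.03 -0.07  2.13 -0.02  0.58 -1.52] t 7.57 g 60
```

Emit:
play_rows:
  moves: [0.4,-0.03,0,0,0,0,0.8,0.4,-0.03,0,0,0,0,0.8,0.4,-0.03,0,0,0,0,0.8,0.4,-0.03,0,0,0,0,0.8,0.4,-0.03,0,0,0,0,0.8,0.4,-0.03,0,0,0,0,0.8,0.4,-0.03,0,0,0,0,0.8,0.4,-0.03,0,0,0,0,0.8]

```text
time_s: 8.23
ee_pos: [0.4659, 0.0683, 0.2916]
tcp_rot: [3.14, 0.497, 3.08]
ft_force: [0.5, 0.4, -2.5]
opening: 0.147
grip_force: 60.0
```

Emit:
play_rows:
  moves: [0.4,-0.03,0,0,0,0,0.8,0.4,-0.03,0,0,0,0,0.8,0.3,-0.02,0,0,0,0,0.8,0.3,-0.02,0,0,0,0,0.8]

```text
time_s: 8.57
ee_pos: [0.4798, 0.0674, 0.2916]
tcp_rot: [3.14, 0.497, 3.08]
ft_force: [-0.2, -1.1, -1.3]
opening: 0.144
grip_force: 60.0
```

```bash
python3 - <<'E'
from h import *
foot()
E
```

```text
foot tray [30.8 66.6] z 9.0 rake yaw in tray -0.002 F [-0.2 -1.1 -1.3] tq [0.11 0.55 0.04] j [-0.04  0.03  2.04 -0.02  0.58 -1.53] t 8.57 g 60
```

Emit:
play_rows:
  moves: [0.2,-0.01,0,0,0,0,0.8,0.2,-0.01,0,0,0,0,0.8,0.1,-0.01,0,0,0,0,0.8,0.1,-0.01,0,0,0,0,0.8]

```text
time_s: 8.9
ee_pos: [0.4856, 0.067, 0.2916]
tcp_rot: [3.14, 0.497, 3.08]
ft_force: [-0.7, 1.0, -1.4]
opening: 0.145
grip_force: 60.0
```

Emit:
play_rows:
  moves: [0.1,-0.01,0,0,0,0,0.8,0.1,-0.01,0,0,0,0,0.8]

```text
time_s: 9.07
ee_pos: [0.4875, 0.0668, 0.2916]
tcp_rot: [3.14, 0.497, 3.08]
ft_force: [-0.4, 0.3, -1.6]
opening: 0.146
grip_force: 60.0
```

```bash
python3 - <<'E'
from h import *
foot(); im=wafers('sd2'); cv2.imwrite('pics/r2.png',im)
# profile: median colour along tray x at several y
hsv=cv2.cvtColor(im,cv2.COLOR_BGR2HSV)
for y in (30,45,60,75,90,105): print(y,[int(hsv[90-x,140-y,1]) for x in range(88,30,-3)])
E
```

```text
foot tray [38.4 66.6] z 9.0 rake yaw in tray -0.002 F [-0.4  0.3 -1.6] tq [0.08 0.59 0.03] j [-0.04  0.05  2.02 -0.02  0.58 -1.53] t 9.07 g 60
30 [41, 41, 42, 40, 40, 34, 45, 162, 99, 83, 85, 85, 103, 106, 106, 73, 32, 37, 35, 31]
45 [39, 39, 40, 40, 40, 36, 50, 137, 132, 130, 132, 99, 98, 105, 109, 74, 36, 35, 32, 30]
60 [38, 40, 42, 40, 38, 36, 52, 132, 133, 130, 132, 116, 95, 105, 112, 70, 30, 34, 32, 28]
75 [41, 41, 40, 41, 38, 36, 48, 173, 111, 101, 103, 125, 131, 132, 134, 48, 20, 31, 30, 28]
90 [39, 41, 39, 40, 37, 36, 74, 120, 108, 108, 102, 124, 133, 133, 136, 83, 15, 32, 28, 28]
105 [42, 41, 40, 41, 39, 34, 88, 143, 99, 117, 113, 53, 35, 22, 27, 41, 32, 32, 28, 28]
```

Emit:
play_rows:
  moves: [0.1,-0.01,0,0,0,0,0.8,0.1,-0.01,0,0,0,0,0.8]

```text
time_s: 9.28
ee_pos: [0.4893, 0.0666, 0.2915]
tcp_rot: [3.14, 0.496, 3.08]
ft_force: [-2.7, 1.0, -1.0]
opening: 0.145
grip_force: 59.9
```

Emit:
play_rows:
  moves: [0.1,-0.01,0,0,0,0,0.8,0,0,0,0,0,0,0.8]

```text
time_s: 9.45
ee_pos: [0.4899, 0.0666, 0.2911]
tcp_rot: [3.14, 0.495, 3.08]
ft_force: [-4.2, 0.6, 0.7]
opening: 0.144
grip_force: 59.9
```

```bash
python3 - <<'E'
from h import *
foot()
c=cap('scene'); cv2.imwrite('pics/sc3.png',c['img'])
E
```

```text
foot tray [40.8 66.5] z 8.5 rake yaw in tray -0.002 F [-4.2  0.6  0.7] tq [ 0.2   1.3  -0.01] j [-0.04  0.05  2.01 -0.02  0.58 -1.53] t 9.45 g 60
```

Emit:
play_rows:
  moves: [0.1,-0.01,0,0,0,0,0.8,0,0,0,0,0,0,0.8,-0.3,0.02,0,0,0,0,0.8,-0.5,0.03,0,0,0,0,0.8,-1,0.07,0,0,0,0,0.8,-2,0.14,0,0,0,0,0.8,-2,0.14,0,0,0,0,0.8,-2,0.14,0,0,0,0,0.8]

```text
time_s: 10.17
ee_pos: [0.4125, 0.0718, 0.2918]
tcp_rot: [3.14, 0.499, 3.08]
ft_force: [0.0, -0.1, -2.8]
opening: 0.145
grip_force: 60.0
```

Emit:
play_rows:
  moves: [-2,0.14,0,0,0,0,0.8,-1.5,0.1,0,0,0,0,0.8,0,0,1,0,0,0,0.8,0,0,2,0,0,0,0.8,0,0,1,0,0,0,0.8,0,0,0,0,0,0,0.8]

```text
time_s: 10.67
ee_pos: [0.3794, 0.0742, 0.3349]
tcp_rot: [3.14, 0.506, 3.08]
ft_force: [0.6, -0.6, -1.9]
opening: 0.144
grip_force: 60.0
```

```bash
python3 - <<'E'
from h import *
foot()
a=wafers('sd4'); c=cap('scene')
cv2.imwrite('pics/sc4.png',c['img'])
b=c['img'][150:290,215:345]
d=cv2.imread('pics/sd4.png')[185:290,190:375]
b=cv2.resize(b,(360,388),interpolation=cv2.INTER_CUBIC); d=cv2.resize(d,(440,250),interpolation=cv2.INTER_CUBIC); d=cv2.copyMakeBorder(d,0,138,0,0,cv2.BORDER_CONSTANT)
cv2.imwrite('pics/v9.png',np.hstack([b,d]))
go(tcp_for(-74,-68,45),Rt(TY,.495),6)
E
```

```text
foot tray [-69.9  66.5] z 52.3 rake yaw in tray -0.002 F [ 0.6 -0.6 -1.9] tq [ 0.09  0.36 -0.01] j [-0.03 -0.29  2.21 -0.02  0.72 -1.52] t 10.67 g 60
t 10.77 j [-0.03 -0.28  2.21 -0.02  0.72 -1.52] op 0.145 F [-0.5 -0.7 -2.3]
d cm [ -1.23 -13.42  -0.44] rv [-0.001  0.005  0.001] | per row / 6 [-0.2  -2.24 -0.07] [-0.0002  0.0008  0.0001]
```

View pics/v9.png

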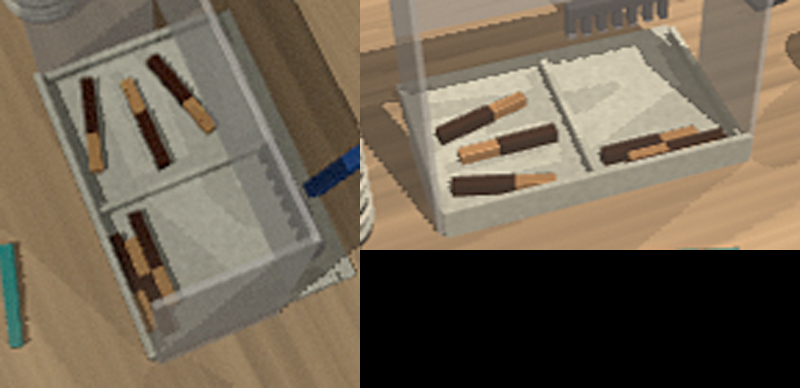

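Emit:
play_rows:
  moves: [-0.2,-2,0,0,0.003,0,0.8,-0.2,-2.4,0,0,0.002,0,0.8,-0.2,-2.4,0,0,0,0,0.8,-0.2,-2.4,0,0,0,0,0.8,-0.2,-2.4,0,0,0,0,0.8,-0.2,-1.8,0,0,0,0,0.8,0,0,0,0,0,0,0.8,0,0,0,0,0,0,0.8]

```text
time_s: 11.43
ee_pos: [0.3659, -0.0603, 0.3305]
tcp_rot: [3.139, 0.49, 3.077]
ft_force: [-0.5, 1.2, -2.6]
opening: 0.143
grip_force: 60.0
```

```bash
python3 - <<'E'
from h import *
foot(); go(tcp_for(-74,-68,9),Rt(TY,.495),6)
for n in ('side','scene'):
    c=cap(n); q=cloud(c).reshape(-1,3); t=np.array([totray(p) for p in q]); t=np.c_[t,q[:,2]*1000]
    k=t[(abs(t[:,1]+68)<60)&(t[:,0]>-100)&(t[:,0]<-45)&(t[:,2]>25)&(t[:,2]<95)]; print(n,len(k))
    if len(k)>20: 
        print(np.percentile(k,[2,50,98],axis=0).round(1)); v=np.linalg.svd(k[:,:2]-k[:,:2].mean(0))[2][0]; print('yaw',-v[0]/v[1])
# left bay, scene cam rectified rows at z=18
c=cap('scene'); t=cloud(c).reshape(-1,3); tt=np.c_[np.array([totray(p) for p in t]),t[:,2]*1000]
h=cv2.cvtColor(c['img'],cv2.COLOR_BGR2HSV).reshape(-1,3)
for y in (25,40,55,70,85,100):
    k=(abs(tt[:,1]-y)<4)&(tt[:,2]>14)&(tt[:,2]<22)&(tt[:,0]>0)&(tt[:,0]<84)&(h[:,1]>80); print(y,k.sum(),np.percentile(tt[k,0],[2,98]).round(1) if k.sum() else '')
E
```

```text
foot tray [-74.  -69.2] z 47.9 rake yaw in tray -0.005 F [-0.5  1.2 -2.6] tq [0.14 0.46 0.04] j [-0.47 -0.33  2.24  0.27  0.79 -2.13] t 11.43 g 60
t 11.43 j [-0.47 -0.33  2.24  0.27  0.79 -2.13] op 0.143 F [-0.5  1.2 -2.6]
d cm [ 0.01  0.03 -3.89] rv [-0.002 -0.005  0.004] | per row / 6 [ 0.    0.01 -0.65] [-0.0004 -0.0008  0.0006]
side 611
[[ -81.7 -115.4   49.9]
 [ -70.9  -67.5   76.8]
 [ -67.1  -19.7   86.3]]
yaw 0.005270693117507878
scene 157
[[ -99.2 -117.3   75. ]
 [ -80.7  -66.5   83.6]
 [ -76.4  -19.9   91.8]]
yaw -0.007445326689743302
25 22 [46.9 78.3]
40 44 [46.8 79.3]
55 44 [46.8 78.2]
70 45 [47.1 79.3]
85 47 [46.5 78.5]
100 12 [71.4 79.4]
```

Emit:
play_rows:
  moves: [0,0.05,-1.5,0,-0.005,0.004,0.8,0,0.05,-1.5,0,0,0,0.8,0,0,-0.7,0,0,0,0.8,0,0,-0.2,0,0,0,0.8,0.2,-0.01,0,0,0,0,0.8,0.4,-0.03,0,0,0,0,0.8,0.4,-0.03,0,0,0,0,0.8,0.4,-0.03,0,0,0,0,0.8]

```text
time_s: 12.25
ee_pos: [0.3815, -0.06, 0.2937]
tcp_rot: [3.141, 0.5, 3.085]
ft_force: [0.1, 0.0, -2.5]
opening: 0.144
grip_force: 60.0
```

```bash
python3 - <<'E'
from h import *
foot()
E
```

```text
foot tray [-58.5 -66.5] z 11.1 rake yaw in tray 0.003 F [ 0.1  0.  -2.5] tq [0.1  0.49 0.01] j [-0.45 -0.22  2.25  0.31  0.66 -2.17] t 12.25 g 60
```

Emit:
play_rows:
  moves: [0.4,-0.05,-0.1,0,0,-0.004,0.8,0.4,-0.04,-0.1,0,0,0,0.8,0.4,-0.03,0,0,0,0,0.8,0.4,-0.03,0,0,0,0,0.8,0.4,-0.03,0,0,0,0,0.8,0.4,-0.03,0,0,0,0,0.8,0.4,-0.03,0,0,0,0,0.8,0.4,-0.03,0,0,0,0,0.8]

```text
time_s: 12.92
ee_pos: [0.4129, -0.0625, 0.2906]
tcp_rot: [3.14, 0.497, 3.08]
ft_force: [-0.2, 0.0, -2.5]
opening: 0.144
grip_force: 60.0
```

Emit:
play_rows:
  moves: [0.4,-0.03,0,0,0,0,0.8,0.4,-0.03,0,0,0,0,0.8,0.4,-0.03,0,0,0,0,0.8,0.4,-0.03,0,0,0,0,0.8,0.4,-0.03,0,0,0,0,0.8,0.4,-0.03,0,0,0,0,0.8,0.4,-0.03,0,0,0,0,0.8,0.4,-0.03,0,0,0,0,0.8]

```text
time_s: 13.58
ee_pos: [0.4449, -0.0649, 0.2906]
tcp_rot: [3.14, 0.498, 3.08]
ft_force: [-0.2, -1.0, -1.6]
opening: 0.15
grip_force: 60.0
```

```bash
python3 - <<'E'
from h import *
foot()
E
```

```text
foot tray [  5.1 -67.8] z 8.0 rake yaw in tray -0.002 F [-0.2 -1.  -1.6] tq [ 0.15  0.54 -0.02] j [-0.39 -0.05  2.12  0.27  0.62 -2.08] t 13.58 g 60
```

Emit:
play_rows:
  moves: [0.4,-0.03,0,0,0,0,0.8,0.4,-0.03,0,0,0,0,0.8,0.4,-0.03,0,0,0,0,0.8,0.4,-0.03,0,0,0,0,0.8,0.4,-0.03,0,0,0,0,0.8,0.3,-0.02,0,0,0,0,0.8,0.3,-0.02,0,0,0,0,0.8,0.3,-0.02,0,0,0,0,0.8]

```text
time_s: 14.25
ee_pos: [0.4738, -0.067, 0.2906]
tcp_rot: [3.14, 0.497, 3.08]
ft_force: [-0.5, 0.6, -2.0]
opening: 0.146
grip_force: 60.0
```

Emit:
play_rows:
  moves: [0.2,-0.01,0,0,0,0,0.8,0.2,-0.02,0,0,0,0,0.8,0.1,0,0,0,0,0,0.8,0.1,-0.01,0,0,0,0,0.8]

```text
time_s: 14.58
ee_pos: [0.4795, -0.0674, 0.2906]
tcp_rot: [3.14, 0.497, 3.08]
ft_force: [-1.8, -0.1, -0.5]
opening: 0.143
grip_force: 59.9
```

Emit:
play_rows:
  moves: [0.1,-0.01,0,0,0,0,0.8,0,0,0,0,0,0,0.8]

```text
time_s: 14.75
ee_pos: [0.4801, -0.0674, 0.2903]
tcp_rot: [3.14, 0.496, 3.08]
ft_force: [-2.2, -0.2, -1.2]
opening: 0.146
grip_force: 59.9
```

```bash
python3 - <<'E'
from h import *
foot()
E
```

```text
foot tray [ 40.4 -67.8] z 7.7 rake yaw in tray -0.002 F [-2.2 -0.2 -1.2] tq [ 0.09  0.97 -0.05] j [-0.36  0.03  2.04  0.25  0.61 -2.04] t 14.75 g 60
```

Contact against the row; press a little more, then retreat.

Emit:
play_rows:
  moves: [0.1,-0.01,0,0,0,0,0.8,0.1,-0.01,0,0,0,0,0.8,0,0,0,0,0,0,0.8,-0.3,0.02,0,0,0,0,0.8,-0.5,0.03,0,0,0,0,0.8,-1,0.07,0,0,0,0,0.8,-2,0.14,0,0,0,0,0.8,-2,0.14,0,0,0,0,0.8]

```text
time_s: 15.42
ee_pos: [0.4239, -0.0637, 0.291]
tcp_rot: [3.14, 0.499, 3.081]
ft_force: [-0.9, -0.7, -2.9]
opening: 0.143
grip_force: 60.0
```

Emit:
play_rows:
  moves: [-2,0.14,0,0,0,0,0.8,-2,0.14,0,0,0,0,0.8,-1.7,0.12,0,0,0,0,0.8,0,0,1,0,0,0,0.8,0,0,2,0,0,0,0.8,0,0,2,0,0,0,0.8,0,0,0,0,0,0,0.8]

```text
time_s: 16.0
ee_pos: [0.3687, -0.0605, 0.3451]
tcp_rot: [-3.138, 0.508, 3.082]
ft_force: [0.8, -0.3, -2.4]
opening: 0.146
grip_force: 60.0
```

```bash
python3 - <<'E'
from h import *
foot(); 
c=cap('scene'); cv2.imwrite('pics/sc5.png',c['img']); d=cap('side'); cv2.imwrite('pics/sd5.png',d['img'])
for n,c in (('scene',c),('side',d)):
    t=cloud(c).reshape(-1,3); tt=np.c_[np.array([totray(p) for p in t]),t[:,2]*1000]
    h=cv2.cvtColor(c['img'],cv2.COLOR_BGR2HSV).reshape(-1,3)
    for y in (100,85,70,55,40,25,-25,-40,-55,-70,-85,-100,-115):
        k=(abs(tt[:,1]-y)<4)&(tt[:,2]>14)&(tt[:,2]<23)&(tt[:,0]>-60)&(tt[:,0]<84)&(h[:,1]>80); print(n,y,k.sum(),np.percentile(tt[k,0],[2,98]).round(1) if k.sum() else '')
E
```

```text
foot tray [-71.3 -68.2] z 62.5 rake yaw in tray 0.0 F [ 0.8 -0.3 -2.4] tq [0.06 0.35 0.03] j [-0.47 -0.35  2.23  0.27  0.81 -2.12] t 16.0 g 60
scene 100 13 [71.3 79.4]
scene 85 47 [46.4 78.6]
scene 70 46 [46.9 78.4]
scene 55 45 [47.2 78.7]
scene 40 45 [46.6 78.5]
scene 25 22 [47.  77.7]
scene -25 15 [58.5 68. ]
scene -40 44 [46.8 79.1]
scene -55 43 [46.5 79. ]
scene -70 42 [47.5 78.5]
scene -85 38 [47.3 78.3]
scene -100 40 [46.8 76.8]
scene -115 20 [46.3 78.3]
side 100 22 [49.5 70.8]
side 85 32 [46.5 69.4]
side 70 32 [47.5 70.1]
side 55 29 [48.2 68.9]
side 40 28 [47.1 69.8]
side 25 18 [49.1 59.1]
side -25 14 [59.1 69.5]
side -40 31 [45.6 68.9]
side -55 35 [45.4 70.4]
side -70 32 [48.  69.6]
side -85 34 [47.7 69.9]
side -100 35 [48.2 70.1]
side -115 22 [48.2 69.3]
```

Emit:
play_rows:
  moves: [0,0,2.2,0,-0.01,0,0.8,0,0,2.2,0,-0.005,0,0.8,-0.2,1,1.6,0,0,0,0.8,-0.4,2.6,0.5,0,0,0.016,0.8,-0.4,2.8,0,0,0,0.016,0.8,-0.4,2.8,0,0,0,0.016,0.8,-0.4,2.8,0,0,0,0.016,0.8,-0.4,2.8,0,0,0,0.016,0.8]

```text
time_s: 16.77
ee_pos: [0.3444, 0.0895, 0.4035]
tcp_rot: [3.138, 0.509, -3.123]
ft_force: [0.1, 0.5, -3.1]
opening: 0.141
grip_force: 59.9
```

Emit:
play_rows:
  moves: [-0.4,2.8,0,0,0,0.016,0.8,-0.4,2.8,0,0,0,0.016,0.8,-0.4,2.8,0,0,0,0.016,0.8,-0.4,2.8,0,0,0,0.016,0.8,-0.4,2.8,0,0,0,0.016,0.8,-0.4,2.8,0,0,0,0.016,0.8,-0.3,1.7,0,0,0,0.015,0.8,0,0,0,0,0,0,0.8]

```text
time_s: 17.43
ee_pos: [0.3173, 0.2756, 0.4034]
tcp_rot: [3.139, 0.508, -3.007]
ft_force: [-1.1, 0.1, -1.6]
opening: 0.146
grip_force: 60.0
```

```bash
python3 - <<'E'
from h import *
foot(); go([.3225,.2739,.4105],R.from_euler('xyz',[3.1402,.4895,-3.002]).as_matrix(),1)
E
```

```text
foot tray [-149.3  297. ] z 120.8 rake yaw in tray 0.194 F [-1.1  0.1 -1.6] tq [-0.02  0.45 -0.  ] j [ 0.58 -0.26  2.04 -0.26  0.91 -1.01] t 17.43 g 60
t 17.43 j [ 0.58 -0.26  2.04 -0.26  0.91 -1.01] op 0.146 F [-1.1  0.1 -1.6]
d cm [ 0.52 -0.17  0.71] rv [-0.004  0.018  0.005] | per row / 1 [ 0.52 -0.17  0.71] [-0.004   0.0185  0.0046]
```

Emit:
play_rows:
  moves: [0.5,-0.15,0.7,-0.004,0.018,0.005,0.8,0,0,0,0,0,0,0.8,0,0,0,0,0,0,0.8]

```text
time_s: 17.68
ee_pos: [0.3236, 0.2712, 0.4116]
tcp_rot: [3.141, 0.493, -3.008]
ft_force: [-1.0, 0.4, -1.8]
opening: 0.145
grip_force: 60.0
```

```bash
python3 - <<'E'
from h import *
import pickle
foot(); go([.3225,.2739,.4105],R.from_euler('xyz',[3.1402,.4895,-3.002]).as_matrix(),1)
old=pickle.load(open('lift.pkl','rb'))
print(arm.read_state()['ee_pos'])
for n,k0 in zip(('scene','side'),old):
    m0=(slice(200,340),slice(330,470)) if n=='scene' else (slice(80,210),slice(300,450))
    for k in (k0,cap(n)):
        s=cloud(k)[m0].reshape(-1,3); q=s[(s[:,2]>.11)&(s[:,2]<.185)&(s[:,0]>.44)&(s[:,0]<.56)&(s[:,1]>.2)&(s[:,1]<.4)]
        lo=q[q[:,2]<.155]; v=np.linalg.svd(lo[:,:2]-lo[:,:2].mean(0))[2][0]
        print(n,len(q),np.percentile(q,[1,50,99],axis=0).round(4).tolist(),lo.mean(0).round(4),round(-v[0]/v[1],3))
E
```

```text
foot tray [-142.7  293. ] z 129.0 rake yaw in tray 0.194 F [-1.   0.4 -1.8] tq [ 0.03  0.51 -0.02] j [ 0.56 -0.26  2.02 -0.24  0.94 -1.05] t 17.68 g 60
t 17.68 j [ 0.56 -0.26  2.02 -0.24  0.94 -1.05] op 0.145 F [-1.   0.4 -1.8]
d cm [-0.11  0.27 -0.11] rv [0.    0.003 0.006] | per row / 1 [-0.11  0.27 -0.11] [0.0003 0.0035 0.0063]
[0.32357822 0.27121135 0.41163579]
scene 663 [[0.4641, 0.2494, 0.1321], [0.4952, 0.2971, 0.1663], [0.5065, 0.3484, 0.1844]] [0.4998 0.2988 0.1424] 0.124
scene 659 [[0.461, 0.2452, 0.1302], [0.4953, 0.2919, 0.1637], [0.5064, 0.3418, 0.1834]] [0.4997 0.2948 0.1412] 0.114
side 620 [[0.4556, 0.25, 0.1315], [0.4957, 0.2958, 0.1601], [0.5069, 0.3479, 0.183]] [0.4968 0.3048 0.1427] 0.131
side 599 [[0.4558, 0.2456, 0.131], [0.4969, 0.2923, 0.1605], [0.5074, 0.3427, 0.1831]] [0.4974 0.3032 0.1426] 0.116
```

Emit:
play_rows:
  moves: [-0.1,0.25,0,0,0.003,0.008,0.8,0,0,-1.5,0,0,0,0.8,0,0,-2,0,0,0,0.8,0,0,-2,0,0,0,0.8,0,0,-2,0,0,0,0.8,0,0,-1.0,0,0,0,0.8,0,0,0,0,0,0,0.8,0,0,0,0,0,0,0.8]

```text
time_s: 18.45
ee_pos: [0.3225, 0.2742, 0.3274]
tcp_rot: [3.141, 0.49, -2.999]
ft_force: [-0.7, -0.0, -2.2]
opening: 0.144
grip_force: 60.0
```

```bash
python3 - <<'E'
from h import *
go([.3225,.2739,.2906],R.from_euler('xyz',[3.1402,.4895,-3.002]).as_matrix(),1)
E
```

```text
t 18.45 j [ 0.57 -0.15  2.11 -0.29  0.74 -0.98] op 0.144 F [-0.7 -0.  -2.2]
d cm [ 0.   -0.03 -3.68] rv [ 0.     0.001 -0.003] | per row / 1 [ 0.   -0.03 -3.68] [ 0.0003  0.001  -0.003 ]
```

Foot at 45 mm, aligned within 0.3 mm; lower gently.

Emit:
play_rows:
  moves: [0,0,-1,0,0,-0.003,0.8,0,0,-1,0,0,0,0.8,0,0,-0.7,0,0,0,0.8,0,0,-0.4,0,0,0,0.8,0,0,-0.3,0,0,0,0.8,0,0,0,0,0,0,0.8]

```text
time_s: 18.95
ee_pos: [0.3225, 0.2743, 0.2933]
tcp_rot: [3.141, 0.491, -3.002]
ft_force: [-0.8, -0.3, -2.4]
opening: 0.145
grip_force: 60.0
```

Emit:
play_rows:
  moves: [0,0,-0.1,0,0,0,0.8,0,0,-0.1,0,0,0,0.8,0,0,0,0,0,0,0.8]

```text
time_s: 19.2
ee_pos: [0.3226, 0.2744, 0.2919]
tcp_rot: [3.14, 0.492, -3.002]
ft_force: [-1.2, -0.6, -1.9]
opening: 0.147
grip_force: 60.0
```

```bash
python3 - <<'E'
from h import *
go([.3225,.2739,.2906],R.from_euler('xyz',[3.1402,.4895,-3.002]).as_matrix(),1); foot()
E
```

```text
t 19.2 j [ 0.57 -0.08  2.15 -0.33  0.65 -0.93] op 0.147 F [-1.2 -0.6 -1.9]
d cm [-0.01 -0.05 -0.13] rv [-0.001  0.002  0.   ] | per row / 1 [-0.01 -0.05 -0.13] [-0.0005  0.0022  0.0001]
foot tray [-144.1  297. ] z 9.3 rake yaw in tray 0.199 F [-1.2 -0.6 -1.9] tq [ 0.04  0.5  -0.03] j [ 0.57 -0.08  2.15 -0.33  0.65 -0.93] t 19.2 g 60
```

Emit:
play_rows:
  moves: [0,-0.03,-0.1,0,0.002,0,0.8,0,0,-0.05,0,0,0,0.8,0,0,0,0,0,0,0.8]

```text
time_s: 19.45
ee_pos: [0.3227, 0.2741, 0.2906]
tcp_rot: [3.14, 0.49, -3.002]
ft_force: [-0.1, 0.1, -0.5]
opening: 0.145
grip_force: 60.0
```

Emit:
play_rows:
  moves: [0,0,0,0,0,0,2.5,0,0,0,0,0,0,4,0,0,0,0,0,0,5,0,0,0,0,0,0,6,0,0,0,0,0,0,6,0,0,0,0,0,0,6,0,0,0,0,0,0,6,0,0,0,0,0,0,6]

```text
time_s: 20.12
ee_pos: [0.3225, 0.274, 0.2901]
tcp_rot: [3.14, 0.489, -3.002]
ft_force: [-0.4, -0.3, -0.1]
opening: 0.635
grip_force: 0.0
```

Emit:
play_rows:
  moves: [0,0,1,0,0,0,6,0,0,2,0,0,0,6,0,0,3,0,0,0,6,0,0,3,0,0,0,6,0,0,3,0,0,0,6,0,0,2,0,0,0,6,0,0,0,0,0,0,6]

```text
time_s: 20.7
ee_pos: [0.3238, 0.2748, 0.436]
tcp_rot: [3.135, 0.5, -3.004]
ft_force: [1.3, 0.9, 0.5]
opening: 0.638
grip_force: 0.0
```

```bash
python3 - <<'E'
from h import *
c=cap('scene'); d=cap('side')
b=cv2.resize(c['img'][110:340,205:460],(425,383),interpolation=cv2.INTER_CUBIC); e=cv2.resize(d['img'][90:310,80:440],(375,229),interpolation=cv2.INTER_CUBIC); e=cv2.copyMakeBorder(e,0,154,0,0,cv2.BORDER_CONSTANT)
cv2.imwrite('pics/v10.png',np.hstack([b,e]))
E
```

```text
(no output)
```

View pics/v10.png

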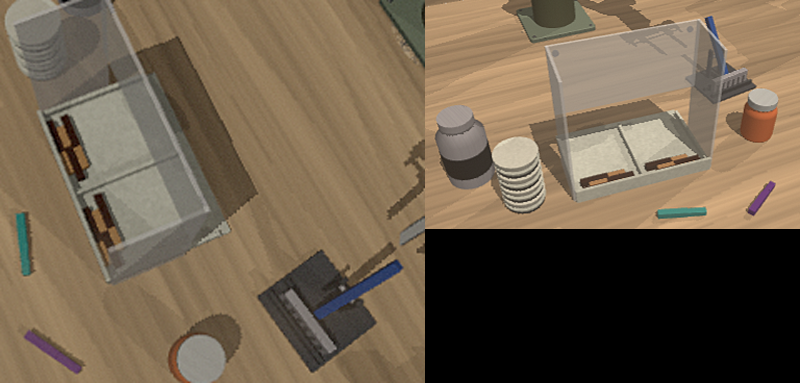

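The rake is parked in its stand, and both bays hold one row of three against the far wall. The canister, cups and jar have not moved, so I'm handing in.

```bash
python3 -c "
from station import arm
print(arm.hand_in())"
```

```text
the job is handed in; nothing more can be done
None
```

The job is handed in: both bays hold a row of three wafers flat against the far wall and parallel to it, though their ends are staggered sideways; the rake is back in its stand, and the guard, canister, cups and jar were left alone.

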